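# Close the wheelset tin with its nested lids and take the dust lid off again

## Task

The two lids of the wheelset tin lie nested on the low wooden storage ring: lift the pair together by the slim knob of the inner lid, lower it gently onto the open metal tin that holds the wheelsets until the inner lid is fully seated, and let go. Then take the outer dust lid alone by its collar and lift it straight up off the knob, leaving the inner lid seated and undisturbed on the tin. Finish still holding the dust lid, level and still, about 10 cm above where it lay on the tin; leave the other things on the worktop alone.

Things in the scene. Friction and masses are not known exactly. Their poses are not given: they have to be found in the camera images.
- tin_mouth (a point): centre of the mouth of the open round metal tin, on the plane of its rim (40 mm above the worktop). The tin is 64 mm across outside, 58 mm inside, walls 3 mm, screwed to the worktop by two small ears, and has two small wheelsets in it; z up
- tin: the same tin; origin at the centre of its underside on the worktop, z up. It cannot move
- stand: round wooden storage ring on which the lids start, fixed to the worktop: 64 mm across and 20 mm high with a foot 88 mm across and 6 mm high; its mouth is 58 mm wide; origin at the centre of its underside, z up
- inner_lid: steel inner lid, loose, 0.12-0.20 kg. Origin: centre of the underside of its flange, z up along the knob. Flange 62 mm across, 4 mm thick, rests on the rim; below it a plug 54 mm across, 8 mm deep, tapered to 46 mm, enters the mouth with 2 mm play all round. Knob: upright grooved rod 12 mm across, its top 59 mm above the origin. Fully seated on the tin, the origin is at tin_mouth
- inner_knob (a point): point on the axis of the inner lid's knob, 42 mm above that lid's origin. Nested, the knob stands free from 17 mm below this point (top of the outer lid's collar) to 17 mm above it; fingers closing on the knob must stay above the collar. Lifting by the knob carries both lids
- outer_lid: steel dust lid, loose, 0.05-0.10 kg. Origin: centre of the underside of its top plate, z up. Plate 74 mm across, 3 mm thick; skirt down to 10 mm below the origin; collar 26 mm across from 3 to 21 mm above the origin. A 17 mm hole runs through collar and plate, round the knob. Nested, the plate lies loose on the flange, origin 4 mm above the inner lid's; it clears the knob once lifted 65 mm
- outer_collar (a point): point on the axis of the outer lid's collar, half-way up it, 12 mm above the outer lid's origin. Nested, the knob's top stands 43 mm above this point, between the fingers when they grip the collar
- screw_tin: round screw tin 54 mm across, 21 mm high, bystander; origin at the centre of its underside
- track_rubber: brown block 23x52x13 mm, bystander; origin at the centre of its underside
- rerailer: grey channel 34x100x18 mm, bystander; origin at the centre of its underside
- oil_bottle: small bottle with a spout, 25 mm across, 85 mm high, bystander; origin at the centre of its underside
- glue_bottle: white bottle with a blue cap, 32 mm across, 83 mm high, bystander; origin at the centre of its underside
- tweezers: flat tweezers 13x113x7 mm lying along y, bystander; origin at the centre of the underside

How it is judged:
By the outcome, as a careful person would: the job done as asked, in the order asked, and still so for the second after the job is handed in, while the arm keeps its last pose, push and grip.
It also fails if it takes over 45 s, if anything falls off the work surface, if the arm or the gripper's body presses on something with over 40 N, if the wrist force passes 120 N, or if a joint passes its speed limit or range.

## Robot

A 6-joint arm with a two-finger parallel gripper is mounted at the origin on a cart in front of the work surface, level with it; the furniture and walls round the work are solid. World frame = base frame: x ahead of the robot, y to its left, z up, the work surface at z = 0. Lengths are in m, angles in rad, forces in N, time in s.
With the tool pointing down it reaches from about 0.325 to 0.9 m from the base axis. Payload 6.1 kg.
Tool frame: the origin (TCP) lies midway between the tips of the shut fingers; the grasp point (between the pads) lies 19 mm behind it; x points along the fingers, y is the direction in which the jaws open and shut, and the axes are right-handed (so a half turn about x gives the same grasp; the last joint's range is limited). The gripper opens to 85 mm and grips with 20 to 120 N. Pads are 22 mm wide; open, the fingers measure 114 mm over their backs; the gripper's body (76 mm by 85 mm) begins 54 mm behind the grasp point. The pads swing forward as they close: fully open they stand 13 mm farther back than shut.
Start: joints at [-0.126, 0.22, 1.526, -0, 1.395, -0.126], TCP at [0.625, -0, 0.231] pointing down, gripper open.
Joint ranges: [-2.98, 2.98], [-0.91, 2.08], [0.09, 2.57], [-1.24, 4.39], [0.2, 2.65], [-2.68, 2.68]. Speed limits (rad/s): [2.57, 2.57, 3.01, 3.14, 3.14, 3.14].

## Interface

Orientations are given as [roll, pitch, yaw] about the fixed x, y, z axes, in that order (R = Rz(yaw) Ry(pitch) Rx(roll)).
In Python, from plant import movep, move_l, set_joints, gripper_to, hold, inverse_kinematics, observe, get_image, get_calibration, Unreachable, job_done gives the robot as it stands. Calls block until the motion is done:
- movep(position, orientation): joint-space move of the TCP to a pose.
- move_l(position, feed=0.15, rotation=None, max_force=None): straight line of the TCP; rotation=None keeps the orientation; feed is the mean speed in m/s. With max_force (N) it stops when the force on the tool has changed by that much, and returns True; else False.
- set_joints(angles): joint-space move.
- gripper_to(opening, f_grip=None): finger opening in m; f_grip is the grip in N (None keeps the last); returns when the fingers have stopped.
- hold(seconds).
- inverse_kinematics(position, orientation): joint angles nearest the present ones, or None.
- observe(): the state.
- get_image(name): name is "scene" or "side" or "wrist"; returns (picture, depth): 420x560x3 uint8, red, green, blue; 420x560 float32, m along the optical axis (not along the pixel's ray), 0 where there is no reading.
- get_calibration(name): a dict with "intrinsics" (3x3 intrinsics, pixels), "dist_coeffs" ([k1, k2, p1, p2, k3] as OpenCV has them; the pictures are not rectified), "world_from_camera" (4x4, takes a point from camera to world coordinates). Camera axes: x right, y down, z forward; pixel columns grow to the right and rows downward; lengths in m; the calibration is good to about 2 mm. A picture is of the moment at which its call begins: read the wrist's pose just before it. get_calibration takes no time and is no camera call; for the wrist camera it gives the pose at the moment of the call.
A pose or a line that the arm cannot do raises Unreachable and nothing moves.
- job_done(): hands the job in, once; it reports no verdict.
The state is a dict: "time_s": time; "q": joint angles; "joint_velocities": joint speeds; "joint_torque": joint torques, N m; "eef_pos": TCP position; "tcp_rot": TCP orientation; "ft_force": force on the tool from outside, world axes, zero at the start; "torque": the same for the moment, N m; "opening": finger opening in m.
Only numpy, scipy, OpenCV 4.12 (cv2) and the standard library are available. Lean on these libraries where they do the work, as an engineer would, in place of code of your own. Each camera call takes 0.05 s, during which the arm holds its last target. There are 200 camera calls.

## Working session

There is one attempt and no reset: what is moved stays moved. The work goes in short steps, each a Python script; the robot and the scene stay as the last script left them, time stands still between calls to the robot, and variables do not carry over. Pictures are saved under pics/ and viewed, on a budget of 10 in all, crops included, one or two more only if the job needs it, and the job is handed in when it is done.

```bash
ls; mkdir -p pics; python3 - <<'E'
from plant import *
import cv2, numpy as np
s=observe(); print(s)
for n in ("scene","side","wrist"):
    c=get_calibration(n); im,d=get_image(n)
    np.savez(f"pics/{n}0.npz",im=im,d=d,K=c["intrinsics"],D=c["dist_coeffs"],T=c["world_from_camera"])
    print(n,np.round(c["intrinsics"],1).tolist(),c["dist_coeffs"],np.round(c["world_from_camera"],3).tolist())
    cv2.imwrite(f"pics/{n}0.png",im[:,:,::-1])
E
```

```text
pics
{'time_s': 0.0, 'q': array([-1.26068752e-01,  2.21216152e-01,  1.52762819e+00,  5.75745916e-06,
        1.39470377e+00, -1.26071955e-01]), 'joint_velocities': array([-0.00062342,  0.00154351,  0.00037576, -0.00192547,  0.00071277,
        0.00073052]), 'joint_torque': array([-5.06932320e-04, -4.96913910e+01, -3.89390445e+01, -4.46828235e-04,
        1.12446505e-02,  2.49123751e-06]), 'eef_pos': array([6.24387093e-01, 9.52906807e-05, 2.30196385e-01]), 'tcp_rot': array([-1.69976602,  1.56884085,  3.01262515]), 'ft_force': array([-0.08712297,  0.2436511 ,  0.27929391]), 'torque': array([ 0.01568922, -0.00571615, -0.02880988]), 'opening': 0.08546510858269762}
scene [[438.9, 0.0, 278.1], [0.0, 438.9, 210.1], [0.0, 0.0, 1.0]] [-0.03047614  0.          0.          0.          0.        ] [[0.826, -0.394, 0.404, -0.039], [-0.564, -0.557, 0.61, -0.773], [-0.015, -0.731, -0.682, 0.931], [0.0, 0.0, 0.0, 1.0]]
side [[535.4, 0.0, 280.1], [0.0, 535.4, 209.9], [0.0, 0.0, 1.0]] [-0.10520947  0.          0.          0.          0.        ] [[-0.85, -0.318, 0.42, -0.178], [-0.527, 0.513, -0.678, 1.028], [0.0, -0.797, -0.603, 1.009], [0.0, 0.0, 0.0, 1.0]]
wrist [[298.2, 0.0, 279.7], [0.0, 298.2, 207.8], [0.0, 0.0, 1.0]] [-0.02608719  0.          0.          0.          0.        ] [[1.0, 0.001, -0.001, 0.624], [0.0, -0.946, -0.323, 0.083], [-0.002, 0.323, -0.946, 0.374], [0.0, 0.0, 0.0, 1.0]]
```

View pics/scene0.png

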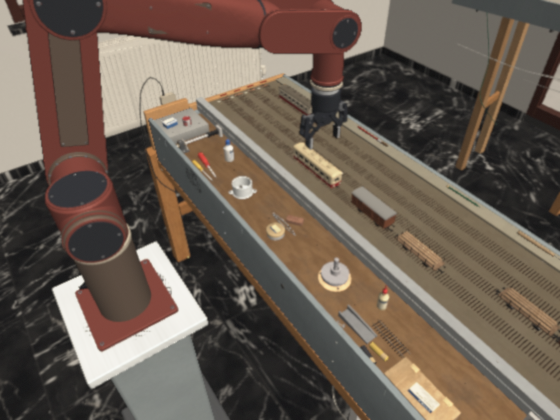

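View pics/side0.png

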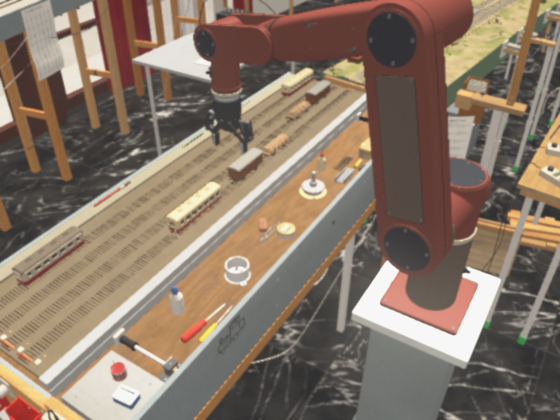

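View pics/wrist0.png

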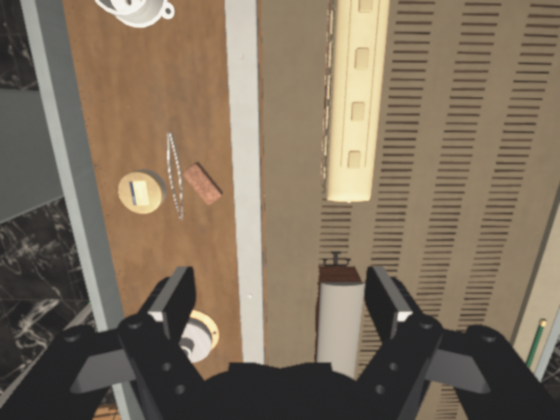

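The scene view shows the tin at (242,187) and the nested lids at (336,272). The side view has them at (237,269) and (313,186). Next I'll locate both from depth.

```bash
cat > h.py <<'E'
import numpy as np, cv2
def cloud(im,d,K,D,T):
    h,w=d.shape; v,u=np.mgrid[:h,:w]
    n=cv2.undistortPoints(np.stack([u,v],-1).reshape(-1,1,2).astype(float),np.array(K),np.array(D)).reshape(h,w,2)
    P=np.dstack([n*d[...,None],d])@np.array(T)[:3,:3].T+np.array(T)[:3,3]
    P[d<=0]=np.nan
    return P
def grab(n):
    from plant import get_image,get_calibration
    c=get_calibration(n); im,d=get_image(n)
    return im,d,cloud(im,d,c["intrinsics"],c["dist_coeffs"],c["world_from_camera"]),c
def circ(xy):
    A=np.c_[2*xy,np.ones(len(xy))]; s=np.linalg.lstsq(A,(xy**2).sum(1),rcond=None)[0]
    return s[:2],np.sqrt(s[2]+s[:2]@s[:2])
E
python3 - <<'E'
from h import *
for n,pts in (("scene",dict(tin=(242,187),lid=(336,272),knob=(336,261),bott=(384,298),rer=(357,325),board=(300,240),fascia=(270,270),strip=(330,220),train=(318,165))),("side",dict(tin=(237,269),lid=(313,186),knob=(312,174)))):
    z=np.load(f"pics/{n}0.npz"); P=cloud(z["im"],z["d"],z["K"],z["D"],z["T"])
    for k,(u,v) in pts.items(): print(n,k,P[v,u].round(3))
    for k in("tin","lid"):
        u,v=pts[k]; c=P[v,u][:2]
        m=(np.hypot(*(P[...,:2]-c).transpose(2,0,1))<.07)&(P[...,2]>.012)&(P[...,2]<.2)
        Q=P[m]; print(k,len(Q),((Q.min(0)+Q.max(0))/2).round(3),Q.min(0).round(3),Q.max(0).round(3))
E
```

```text
scene tin [0.475 0.213 0.008]
scene lid [ 0.479 -0.256  0.041]
scene knob [ 0.483 -0.248  0.074]
scene bott [ 0.52  -0.388  0.047]
scene rer [ 0.436 -0.391  0.006]
scene board [ 0.495 -0.08  -0.002]
scene fascia [ 0.369 -0.111 -0.019]
scene strip [ 0.575 -0.113  0.06 ]
scene train [0.668 0.064 0.105]
tin 262 [0.468 0.198 0.027] [0.436 0.163 0.012] [0.501 0.232 0.042]
lid 554 [ 0.483 -0.247  0.047] [ 0.447 -0.284  0.013] [ 0.52  -0.21   0.081]
side tin [0.477 0.192 0.009]
side lid [ 0.48  -0.235  0.03 ]
side knob [ 0.489 -0.242  0.07 ]
tin 397 [0.468 0.202 0.028] [0.435 0.167 0.012] [0.502 0.237 0.043]
lid 331 [ 0.485 -0.24   0.047] [ 0.447 -0.282  0.012] [ 0.522 -0.199  0.082]
```

```bash
cat >> h.py <<'E'
DOWN=[np.pi/2,np.pi/2,0]
E
python3 - <<'E'
from h import *
from plant import *
for k,(x,y) in dict(tin=(.468,.2),lid=(.484,-.245)).items():
    movep([x,y+.021,.2],DOWN); hold(.3)
    im,d,P,c=grab("wrist"); np.savez(f"pics/w_{k}.npz",im=im,P=P,d=d,T=c["world_from_camera"],K=c["intrinsics"],D=c["dist_coeffs"])
    s=observe(); print(k,s["time_s"],s["eef_pos"].round(4),np.round(c["world_from_camera"],4).tolist())
    cv2.imwrite(f"pics/w_{k}.png",im[...,::-1])
a,b=[cv2.imread(f"pics/w_{k}.png")[60:360,100:460] for k in("tin","lid")]
cv2.imwrite("pics/both.png",np.hstack([a,b]))
E
```

```text
tin 1.5583 [0.4685 0.2204 0.2   ] [[1.0, -0.0014, -0.0002, 0.4685], [-0.0014, -0.9462, -0.3236, 0.3033], [0.0002, 0.3236, -0.9462, 0.3432], [0.0, 0.0, 0.0, 1.0]]
lid 3.5417 [ 0.4842 -0.2235  0.2   ] [[1.0, 0.0011, 0.0006, 0.4839], [0.0012, -0.9462, -0.3235, -0.1404], [0.0002, 0.3235, -0.9462, 0.3432], [0.0, 0.0, 0.0, 1.0]]
```

View pics/both.png

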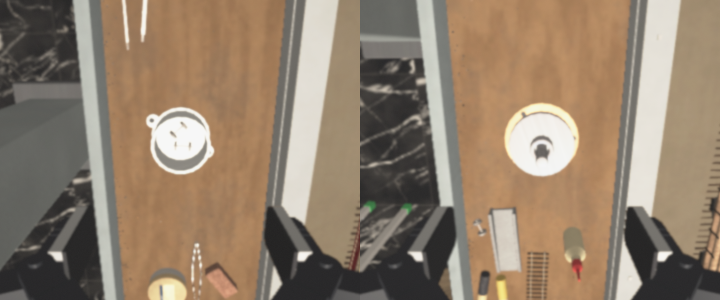

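Crop shows the tin rim at about (180,140) and the lid pair at about (541,140) with the knob at (541,150). The pair and the tin both have clear space around them. Next I'll fit their centres.

```bash
python3 - <<'E'
from h import *
def fit(P,c,z0,z1,R,name,edge=None):
    m=(np.hypot(P[...,0]-c[0],P[...,1]-c[1])<R)&(P[...,2]>z0)&(P[...,2]<z1)
    Q=P[m]; print(name,len(Q),"zmed",np.median(Q[:,2]).round(4),"mean",Q.mean(0).round(4),"mid",((Q.min(0)+Q.max(0))/2)[:2].round(4),"size",(Q.max(0)-Q.min(0))[:2].round(4))
    if len(Q)>20:
        h=cv2.convexHull(Q[:,:2].astype(np.float32))[:,0]; print("   hull circ",[np.round(t,4) for t in circ(h.astype(float))],"minEnc",np.round(cv2.minEnclosingCircle(h)[0],4), round(cv2.minEnclosingCircle(h)[1],4))
t=np.load("pics/w_tin.npz")["P"]; l=np.load("pics/w_lid.npz")["P"]
fit(t,(.468,.2),.037,.046,.034,"rim")
fit(t,(.468,.2),.032,.046,.034,"rim2")
fit(l,(.484,-.245),.0225,.032,.042,"plate")
fit(l,(.484,-.245),.040,.048,.02,"collar top")
fit(l,(.484,-.245),.074,.085,.02,"knob top")
fit(l,(.484,-.245),.055,.085,.02,"knob")
fit(l,(.484,-.245),.014,.022,.05,"ring")
for n in("tin","lid"):
    P=t if n=="tin" else l; m=abs(P[...,2])<.006
    Q=P[m];k=np.hypot(Q[:,0]-.48,Q[:,1]-(.2 if n=="tin" else -.245))<.12; print(n,"table z",np.median(Q[k,2]).round(4))
for n in("scene","side"):
    z=np.load(f"pics/{n}0.npz"); P=cloud(z["im"],z["d"],z["K"],z["D"],z["T"])
    fit(P,(.468,.2),.03,.05,.04,n+" rim"); fit(P,(.484,-.245),.055,.09,.02,n+" knob"); fit(P,(.484,-.245),.0225,.032,.042,n+" plate")
E
```

```text
rim 542 zmed 0.0402 mean [0.4685 0.2024 0.0401] mid [0.4687 0.2023] size [0.0626 0.063 ]
   hull circ [array([0.4687, 0.2024]), np.float64(0.0316)] minEnc [0.4686 0.2023] 0.0319
rim2 700 zmed 0.0399 mean [0.4685 0.2008 0.0388] mid [0.4687 0.2024] size [0.0626 0.0631]
   hull circ [array([0.4687, 0.2024]), np.float64(0.0316)] minEnc [0.4687 0.2023] 0.0319
plate 2692 zmed 0.0275 mean [ 0.4854 -0.2419  0.0275] mid [ 0.4855 -0.245 ] size [0.0722 0.0731]
   hull circ [array([ 0.4854, -0.245 ]), np.float64(0.0366)] minEnc [ 0.4856 -0.2452] 0.0371
collar top 246 zmed 0.0451 mean [ 0.4856 -0.2413  0.0448] mid [ 0.486  -0.2436] size [0.0245 0.0228]
   hull circ [array([ 0.4857, -0.2446]), np.float64(0.0125)] minEnc [ 0.4856 -0.2447] 0.0129
knob top 131 zmed 0.0793 mean [ 0.4857 -0.2441  0.0787] mid [ 0.4858 -0.2447] size [0.0106 0.0111]
   hull circ [array([ 0.4856, -0.2447]), np.float64(0.0056)] minEnc [ 0.4853 -0.245 ] 0.0058
knob 206 zmed 0.0781 mean [ 0.4856 -0.2428  0.0735] mid [ 0.4854 -0.2445] size [0.0119 0.0114]
   hull circ [array([ 0.4855, -0.2446]), np.float64(0.0058)] minEnc [ 0.
[... 684 characters left out ...]
 [ 0.4835 -0.2469] size [0.073  0.0731]
   hull circ [array([ 0.4837, -0.2469]), np.float64(0.0359)] minEnc [ 0.4834 -0.247 ] 0.0368
side rim 170 zmed 0.0363 mean [0.4685 0.2041 0.0361] mid [0.4685 0.2013] size [0.0668 0.0679]
   hull circ [array([0.469 , 0.2026]), np.float64(0.0334)] minEnc [0.4662 0.2013] 0.036
side knob 30 zmed 0.0689 mean [ 0.4843 -0.2431  0.0685] mid [ 0.4851 -0.243 ] size [0.0112 0.0156]
   hull circ [array([ 0.4856, -0.2437]), np.float64(0.0068)] minEnc [ 0.4854 -0.2443] 0.0083
side plate 183 zmed 0.0265 mean [ 0.4809 -0.2383  0.0265] mid [ 0.485  -0.2433] size [0.0746 0.0766]
   hull circ [array([ 0.4843, -0.2437]), np.float64(0.0373)] minEnc [ 0.4843 -0.2429] 0.0389
```

```bash
python3 - <<'E'
from h import *
from plant import *
x,y=.4856,-.2447
gripper_to(.05,60)
movep([x,y,.12],DOWN); move_l([x,y,.0495],.08,max_force=8)
s=observe(); print(s["eef_pos"].round(4),s["ft_force"].round(2),s["time_s"])
gripper_to(0,60)
s=observe(); print(s["eef_pos"].round(4),s["ft_force"].round(2),s["opening"],s["time_s"])
im,d,P,c=grab("wrist"); np.savez("pics/w_g.npz",im=im,P=P)
cv2.imwrite("pics/w_g.png",cv2.resize(im[180:420,140:420,::-1],None,fx=2,fy=2))
E
```

```text
[ 0.486 -0.245  0.05 ] [-0.03 -0.63  0.34] 5.4417
[ 0.4861 -0.245   0.0501] [ 0.23 -0.28  3.04] 0.010168913256606285 5.8833
```

View pics/w_g.png

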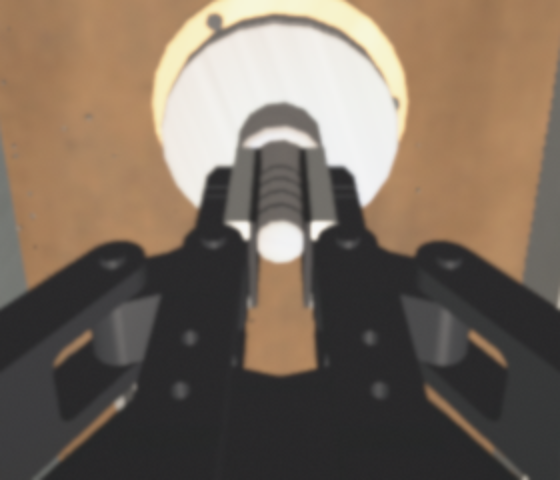

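The knob is gripped between the pads at crop (280,242), with the pad tips just above the collar at (280,120). Lifting it and measuring the held knob relative to the TCP.

```bash
python3 - <<'E'
from h import *
from plant import *
def knob(tag,dz):
    e=observe()["eef_pos"]; hold(.1); im,d,P,c=grab("wrist"); e=observe()["eef_pos"]
    m=(np.hypot(P[...,0]-e[0],P[...,1]-e[1])<.0075)&(abs(P[...,2]-e[2]-.029)<.006); Q=P[m]
    print(tag,e.round(4),len(Q),"knob-tcp mid",(((Q.min(0)+Q.max(0))/2)-e).round(4),"size",np.ptp(Q,axis=0).round(4),
      "top z",np.percentile(Q[:,2],90).round(4), observe()["ft_force"].round(2), observe()["opening"])
    h=cv2.convexHull(Q[:,:2].astype(np.float32))[:,0]; print((np.array(cv2.minEnclosingCircle(h)[0])-e[:2]).round(4))
    return im
knob("before",0)
move_l([.4856,-.2447,.06],.02); knob("up1",0)
move_l([.4856,-.2447,.17],.1); im=knob("up",0)
cv2.imwrite("pics/w_up.png",im[...,::-1]); print(observe()["time_s"])
E
```

```text
before [ 0.4861 -0.245   0.0501] 604 knob-tcp mid [-0.0004 -0.      0.029 ] size [0.0102 0.0123 0.0118] top z 0.0803 [0.11 1.54 5.3 ] 0.009898801634776253
[-0.      0.0002]
up1 [ 0.4854 -0.2446  0.0598] 606 knob-tcp mid [-0.0003  0.0003  0.029 ] size [0.0102 0.012  0.0118] top z 0.09 [-0.66 -0.22 -1.48] 0.009886232889921394
[0.0001 0.0003]
up [ 0.4852 -0.2444  0.1691] 607 knob-tcp mid [-0.0004 -0.      0.029 ] size [0.0102 0.0122 0.0119] top z 0.1992 [ 0.92  0.89 -2.04] 0.010011728557256508
[0.0004 0.    ]
8.3083
```

View pics/w_up.png

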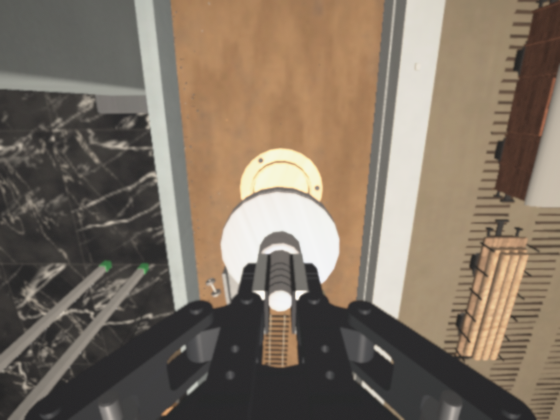

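The ring at (282,185) is empty and the lid pair hangs level from the knob at (280,300). Wrist camera bias is under 0.5 mm, so I'm carrying it to the tin.

```bash
python3 - <<'E'
from h import *
from plant import *
t=np.array([.4687,.2024])
move_l([*t,.17],.2); move_l([*t,.088],.06); hold(.3)
e=observe()["eef_pos"]; c=t+(t-e[:2]); print(e.round(4))
move_l([*c,.083],.02); hold(.2)
s=observe(); print(s["eef_pos"].round(4),s["ft_force"].round(2))
r=move_l([*c,.067],.012,max_force=4)
s=observe(); print(r,s["eef_pos"].round(4),s["ft_force"].round(2),s["torque"].round(2),s["time_s"])
im,d,P,_=grab("wrist"); e=s["eef_pos"]
cv2.imwrite("pics/w_p.png",cv2.resize(im[150:360,140:420,::-1],None,fx=2,fy=2))
m=(np.hypot(P[...,0]-e[0],P[...,1]-e[1]-.026)<.008); print("plate z",np.median(P[m][:,2]))
E
```

```text
[0.4688 0.2024 0.0882]
[0.4687 0.2024 0.0831] [ 0.44 -0.19 -1.1 ]
True [0.4685 0.2024 0.0701] [-0.01 -0.71  5.2 ] [ 0.02  0.03 -0.04] 14.1
plate z 0.04734971376013869
```

View pics/w_p.png

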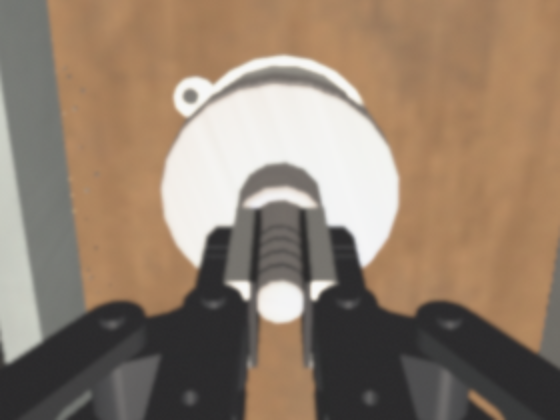

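The plate top is at z 0.0473 (expected 0.047), and the plate lies flat over the tin at crop (280,180). The contact height matches full seating, so I'll release and check.

```bash
python3 - <<'E'
from h import *
from plant import *
gripper_to(.05,40); hold(.2)
s=observe(); print(s["eef_pos"].round(4),s["ft_force"].round(2),s["opening"])
im,d,P,_=grab("wrist"); c=(.4687,.2024)
r=np.hypot(P[...,0]-c[0],P[...,1]-c[1])
for n,z0,z1,R in(("knobtop",.094,.104,.012),("collar",.06,.068,.016),("plate",.043,.052,.04)):
    Q=P[(r<R)&(P[...,2]>z0)&(P[...,2]<z1)]
    h=cv2.convexHull(Q[:,:2].astype(np.float32))[:,0]
    print(n,len(Q),np.median(Q[:,2]).round(4),np.round(cv2.minEnclosingCircle(h)[0],4),[np.round(v,4) for v in circ(h.astype(float))])
    if n=="plate": A=np.c_[Q[:,:2]-c,np.ones(len(Q))]; print("tilt",np.linalg.lstsq(A,Q[:,2],rcond=None)[0].round(4))
print(observe()["time_s"])
cv2.imwrite("pics/w_r.png",cv2.resize(im[150:360,140:420,::-1],None,fx=2,fy=2))
E
```

```text
[0.4672 0.202  0.0689] [-0.78 -0.61 -0.34] 0.04993735192098299
knobtop 595 0.0992 [0.4674 0.202 ] [array([0.468 , 0.2024]), np.float64(0.006)]
collar 975 0.0651 [0.4679 0.2026] [array([0.4679, 0.2025]), np.float64(0.0127)]
plate 7739 0.0475 [0.468  0.2021] [array([0.468, 0.202]), np.float64(0.0369)]
tilt [ 0.0006 -0.0051  0.0476]
14.8667
```

View pics/w_r.png

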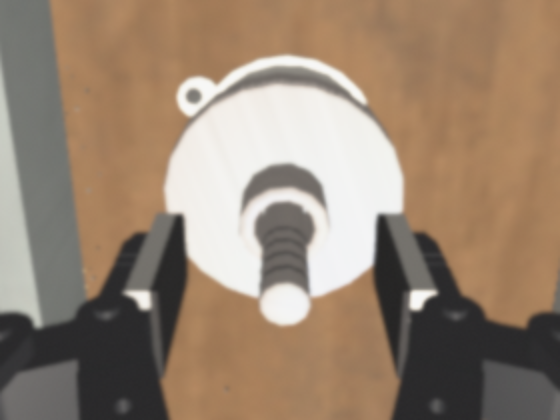

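Both lids sit flat. Knob (0.468,0.2024) and collar (0.4679,0.2025) are concentric, at the expected heights of 0.0992 and 0.0651. Next I'll take the collar.

```bash
python3 - <<'E'
from h import *
from plant import *
t=np.array([.4680,.2024])
def p(n):
    s=observe(); print(n,s["eef_pos"].round(4),s["ft_force"].round(2),round(s["opening"],4),round(s["time_s"],2)); return s["eef_pos"]
move_l([*t,.058],.03); hold(.3); e=p("a"); c=t+(t-e[:2])
print(move_l([*c,.0500],.02,max_force=6)); hold(.3); e=p("b")
c=c+(t-e[:2])
if abs(t-e[:2]).max()>.0005: move_l([*c,e[2]],.02); hold(.2); e=p("b2")
gripper_to(.01,45); hold(.2); g=p("gripped")
j=move_l([*g[:2],g[2]+.012],.03,max_force=6); print("jam",j); p("up1")
if not j:
    j=move_l([*g[:2],g[2]+.1],.05,max_force=6); print("jam",j); p("up2")
im,d,P,_=grab("wrist"); np.savez("pics/w_l.npz",im=im,P=P); cv2.imwrite("pics/w_l.png",im[...,::-1])
E
```

```text
a [0.4682 0.2024 0.0582] [0.34 0.17 0.62] 0.0503 15.68
False
b [0.4679 0.2024 0.0501] [-0.67  0.22 -0.14] 0.05 16.53
gripped [0.468  0.2024 0.0503] [-1.59 -0.71  4.5 ] 0.0243 17.09
jam True
up1 [0.4673 0.2022 0.0507] [ 0.59 -0.82  0.15] 0.0243 17.3
```

View pics/w_l.png

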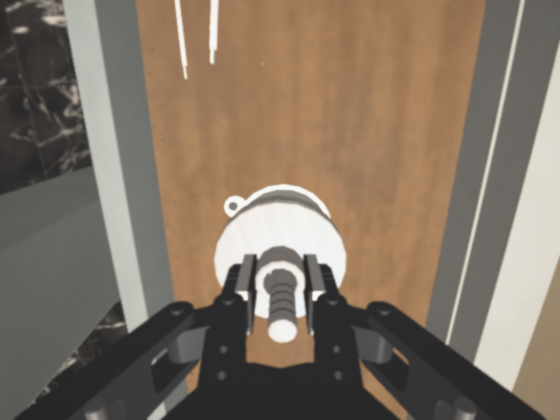

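The stop was a false alarm: the 4.5 N closing preload was relieved, and nothing jammed. The collar is gripped at (281,280) with the knob central. Continuing the lift.

```bash
python3 - <<'E'
from h import *
from plant import *
def p(n):
    s=observe(); print(n,s["eef_pos"].round(4),s["ft_force"].round(2),round(s["opening"],4),round(s["time_s"],2))
hold(.2); p("0")
j=move_l([.468,.2024,.062],.03,max_force=8); print("jam",j); p("up1")
if not j:
    j=move_l([.468,.2024,.150],.04,max_force=8); print("jam",j); hold(.5); p("up2")
im,d,P,_=grab("wrist"); cv2.imwrite("pics/w_l2.png",im[...,::-1])
for n in("scene","side"):
    im2,d2,P2,_=grab(n); r=np.hypot(P2[...,0]-.468,P2[...,1]-.2024); 
    a=P2[(r<.012)&(P2[...,2]>.06)&(P2[...,2]<.115)]; b=P2[(r<.045)&(P2[...,2]>.125)&(P2[...,2]<.153)]
    q=P2[(r>.016)&(r<.030)&(P2[...,2]>.034)&(P2[...,2]<.06)]
    print(n,"knob",len(a),a.max(0).round(3) if len(a) else "", a.mean(0).round(3) if len(a) else "","flange z",len(q),np.median(q[:,2]) if len(q) else "","lid",len(b),b.min(0).round(3) if len(b) else "",b.max(0).round(3) if len(b) else "")
    v,u=np.argwhere((r<.06)&(P2[...,2]>.03)&(P2[...,2]<.16)).mean(0).astype(int); v=min(max(v,70),350);u=min(max(u,70),490)
    cv2.imwrite(f"pics/{n}_l2.png",cv2.resize(im2[v-70:v+70,u-70:u+70,::-1],(400,400),interpolation=cv2.INTER_CUBIC))
cv2.imwrite("pics/l2.png",np.hstack([cv2.imread("pics/scene_l2.png"),cv2.imread("pics/side_l2.png")]))
E
```

```text
0 [0.4672 0.2021 0.0504] [ 1.33  0.04 -0.8 ] 0.0241 17.55
jam False
up1 [0.4679 0.2024 0.0621] [ 0.13 -0.38 -0.6 ] 0.0241 18.08
jam False
up2 [0.468  0.2024 0.15  ] [-0.45 -0.44 -0.6 ] 0.0243 20.93
scene knob 39 [0.473 0.205 0.099] [0.467 0.198 0.083] flange z 117 0.04263585256602209 lid 249 [0.429 0.161 0.13 ] [0.505 0.227 0.153]
side knob 59 [0.475 0.211 0.1  ] [0.467 0.204 0.082] flange z 196 0.04314247134431709 lid 376 [0.43  0.166 0.13 ] [0.504 0.242 0.153]
```

View pics/l2.png

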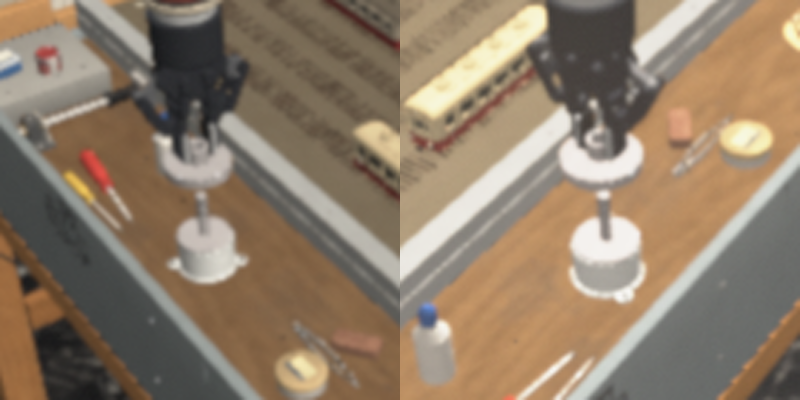

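Both views show the inner lid seated flat on the tin with its knob upright. The dust lid hangs level above it, clear of the knob. Handing in.

```bash
python3 -c "
from plant import *
s=observe(); print(s['time_s'],s['eef_pos'],abs(s['joint_velocities']).max()); job_done()"
```

```text
21.0833 [0.46798105 0.20240252 0.14999308] 0.0018125601370915063
the job is handed in; nothing more can be done
```

The job is done and handed in at 21.1 s of the 45 s allowed. I carried the nested lids by the knob to the tin, seated and released them. I then gripped the dust lid by its collar and lifted it straight up 99.7 mm.

**Last checks:**
- **Inner lid:** it is still seated. The knob top is at z of about 0.099–0.100 m and the flange reads about 0.043 m, against 0.099 and 0.044 m expected.
- **Dust lid:** it hangs level, clear of the knob, with the arm still (joint speeds below 0.002 rad/s). The force reads −0.6 N, roughly that lid's weight alone.
- **Bystanders:** I did not touch any of the other things on the worktop.

**What disagreed:**
- **First lift attempt:** it stopped after 0.4 mm on my own 6 N limit. The fingers had pressed down with 4.5 N as they closed, and lifting released that; nothing was jammed, and the second lift ran freely.
- **Lid position:** after I let go, the seated lid measured 0.7 mm off the tin centre I had measured, within its 2 mm of play.
- **Fixed cameras:** at the start the scene and side cameras differed from the wrist camera by up to about 3.5 mm, so I relied on the wrist camera.

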